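# Scrub out the tall enamel jug with the bottle brush

### The job

Take the long bottle brush out of its metal canister and scrub the inside of the tall enamel jug with it: three strokes up and down, each one right down to the jug's bottom and back up until about half of the bristles show above its rim. Then stand the brush back in its canister, bristles down, and let go. The jug and the canister stay standing where they are, and the other wares are left alone.

Things in the scene. Friction and masses are not known exactly. Their poses are not given: they have to be found in the camera images.
- brush_mid (a point): Point on the brush's axis half-way up, 105 mm above its foot. The loose brush (about 70 g, rigid, round, 210 mm long) stands bristles down in the canister, where it can shift or lean by a few mm. Up from the foot: bristle head to 73 mm, bare steel wire 7 mm in diameter, then from 115 to 210 mm a smooth wooden handle 18 mm in diameter, to be grasped. z points up the brush.
- brush_foot (a point): Centre of the flat lower end of the brush's bristle head, 105 mm below brush_mid along the brush's axis. The head is 48 mm in diameter and 73 mm high, tapered over its lowest 12 mm to a flat foot 32 mm in diameter. z points up the brush.
- canister_in (a point): Centre of the inner floor of the brush's canister: a plain aluminium cylinder, open at the top, no handle, 70 mm outside and 64 mm inside diameter, 100 mm high, inner floor 5 mm above the table. Loose, about 0.7 kg. z points up.
- jug_in (a point): Centre of the inner floor of the tall jug: cream enamel, dark rim and side handle, straight-sided, the tallest of the enamel wares: 120 mm high, 76 mm outside and 68 mm inside diameter, inner floor 5 mm above the table. Loose, about 0.35 kg, can be tipped. Its handle reaches 33 mm beyond the wall to its own +y. z points up.
- jug_rim (a point): Centre of the tall jug's open mouth, 115 mm above jug_in (120 mm above the table).
- mug: Bystander: short wide mug of the same cream enamel, 82 mm diameter, 75 mm high, handle to its own +y reaching 33 mm beyond the wall. Origin at the centre of its underside.
- bowl: Bystander: low cream enamel bowl without a handle, 112 mm over its mouth, 55 mm high. Origin at the centre of its underside.
- tin: Bystander: closed rectangular tea tin, 74 x 84 mm, 103 mm high. Origin at the centre of its underside.
- jar: Bystander: lidded glass jar, 70 mm diameter, 110 mm high. Origin at the centre of its underside.
There are look-alikes about, which are no part of the job. Leave any purple or turquoise look-alike of the part that bears canister_in alone.

How it is judged:
By the outcome, as a careful person would: the job done as asked, in the order asked, and still so for the second after the job is handed in, with the robot touching nothing.
It also fails if it takes over 56 s, if anything falls off the work surface, if the arm or the gripper's body presses on something with over 40 N, if the wrist force passes 120 N, or if a joint passes its speed limit or range.

### The arm

A 6-joint arm with a two-finger parallel gripper is mounted at the origin on the work surface. World frame = base frame: x ahead of the robot, y to its left, z up, the work surface at z = 0. Lengths are in mm, angles in rad, forces in N, time in s.
With the tool pointing down it reaches from about 350 to 975 mm from the base axis. Payload 7.1 kg.
Tool frame: the origin (TCP) lies between the finger pads; the fingertips stand 8 mm ahead of it and the grasp point (between the pads) lies 11 mm behind it (ctrl.tips_ahead is the distance from the TCP to the fingertips, in mm); y points along the fingers, z is the direction in which the jaws open and shut, and the axes are right-handed (so a half turn about y gives the same grasp; the last joint's range is limited). The gripper opens to 88 mm and grips with 3 to 60 N. Pads are 20 mm wide; open, the fingers measure 115 mm over their backs; the gripper's body (75 mm by 178 mm) begins 61 mm behind the grasp point.
Start: joints at [1.088, 0.423, 1.63, -0, 1.089, -0.019], TCP at [279.561, 558.973, 230.675] pointing down, gripper open.
Joint ranges: [-3, 3], [-0.9, 2.11], [0.09, 2.58], [-1.31, 4.45], [0.11, 2.69], [-2.54, 2.54]. Speed limits (rad/s): [2.39, 2.39, 3.01, 3.14, 3.14, 3.14].

### API

Orientations are given as a rotation vector (axis times angle).
In Python, from workcell import ctrl gives the robot as it stands.
- The arm moves only by the shell command python3 -m creep 'ROWS'. ROWS is JSON, a list of rows, each an object of numbers: "tx", "ty", "tz": the shift along the world's x, y, z in mm; "rx", "ry", "rz": the turn, a rotation vector about the world's x, y, z in rad; "fingers": the closure in counts, from 0 (fully open) to 255 (shut). A call has 1 to 10 rows; each row is the pose to reach, as a shift and turn from the pose commanded when the call began; what a row does not reach only later rows make up. A row lasts 1/8 s, in which the tool goes at most 62.5 mm and 10.7 degrees, less where a joint would pass 70% of its speed; a pose out of reach is approached as far as the arm can. A call with a gripper value outside its range is refused whole. The fingers move at their own pace and stop on an object; the grip force is fixed at half the most. Time passes only in rows, so rows that repeat a pose let the fingers close. It gives the time, the measured TCP pose, the force and the opening at its end, in the units of the state.
- ctrl.get_obs(): the state, without advancing time (a new reading comes with each control period).
- ctrl.get_image(name): name is "scene" or "top" or "wrist"; returns a dict with "pixels" (384x512x3 uint8, blue, green, red), "intrinsics" (3x3 intrinsics, pixels), "k1" (the pictures are not rectified: a ray, as slopes to the right and down, at radius r is drawn at 1 + k1 r^2 times it, then the intrinsics apply), "rvec" (rotation vector, rad) and "tvec" (3), from world to camera coordinates, as OpenCV has them. Camera axes: x right, y down, z forward; pixel columns grow to the right and rows downward; lengths in mm; the calibration is good to about 2 mm. A picture is of the moment at which its call begins. There is no depth.
- ctrl.close_job(): hands the job in, once; it reports no verdict.
The state is a dict: "t": time; "qpos": joint angles; "qvel": joint speeds; "joint_torque": joint torques, N m; "ee_pos": TCP position; "orientation": TCP orientation; "ft_force": force on the tool from outside, world axes, zero at the start; "moment": the same for the moment, N m; "width": finger opening in mm.
Only numpy, scipy, OpenCV 4.12 (cv2) and the standard library are available. Lean on these libraries where they do the work, as an engineer would, in place of code of your own. Each camera call takes 0.05 s, during which the arm holds its last target.

## Working session

There is one attempt and no reset: what is moved stays moved. The work goes in short steps, Python scripts to look and compute and a shell command to move; the robot and the scene stay as the last step left them, time stands still between calls to the robot, and variables do not carry over. Pictures are saved under pics/ and viewed, and the job is handed in when it is done.

```bash
ls; mkdir -p pics; cat > h.py <<'E'
import numpy as np, cv2
from workcell import ctrl
def grab(n):
    d=ctrl.get_image(n); d['pixels']=np.array(d['pixels'],dtype=np.uint8); np.save(f'{n}.npy',d,allow_pickle=True); return d
def load(n): return np.load(f'{n}.npy',allow_pickle=True).item()
def ray(d,u,v):
    K=np.array(d['intrinsics']);xd=(u-K[0,2])/K[0,0];yd=(v-K[1,2])/K[1,1]
    rd=np.hypot(xd,yd);r=rd
    for _ in range(30): r=rd/(1+d['k1']*r*r)
    s=r/rd if rd>0 else 1
    R=cv2.Rodrigues(np.array(d['rvec'],float))[0];t=np.array(d['tvec'],float).ravel()
    return -R.T@t, R.T@np.array([xd*s,yd*s,1.])
def onz(d,u,v,z):
    o,r=ray(d,u,v);return o+r*(z-o[2])/r[2]
def proj(d,P):
    R=cv2.Rodrigues(np.array(d['rvec'],float))[0];c=R@np.array(P,float)+np.array(d['tvec'],float).ravel()
    a=c[:2]/c[2];a=a*(1+d['k1']*(a@a));K=np.array(d['intrinsics']);return K[0,0]*a[0]+K[0,2],K[1,1]*a[1]+K[1,2]
E
python3 - <<'E'
from h import *
for n in ['scene','top','wrist']:
    d=grab(n);cv2.imwrite(f'pics/{n}0.png',cv2.resize(d['pixels'],(768,576)))
    print(n,ray(d,256,192))
print(ctrl.get_obs())
E
```

```text
pics
scene (array([1078.08119595, -259.50911807,  936.35839218]), array([-0.5292257 ,  0.22306373, -0.81870691]))
top (array([ 386.82656651,  -53.19545131, 1052.79271121]), array([ 0.15829126, -0.00290448, -0.98739946]))
wrist (array([211.91397575, 591.98844783, 383.24238096]), array([ 0.25954252, -0.11624668, -0.95887473]))
{'t': 0.15, 'qpos': array([ 1.08801520e+00,  4.23651263e-01,  1.63049673e+00,  1.08214597e-05,
        1.08861687e+00, -1.89980366e-02]), 'qvel': array([-0.00033074, -0.00373548, -0.00163652,  0.00122695,  0.00063267,
        0.00095047]), 'joint_torque': array([ 3.67970406e-04, -5.44981420e+01, -2.73918700e+01,  6.43768650e-02,
        2.04036618e-02, -9.35453204e-05]), 'ee_pos': array([279.3617816 , 558.61897859, 230.09599868]), 'orientation': array([-1.54116873,  0.36396079, -0.36348552]), 'ft_force': array([ 0.01264163,  0.82873744, -1.00063626]), 'moment': array([-0.00341762, -0.00975878,  0.03121579]), 'width': 87.65869293779019}
```

View pics/scene0.png

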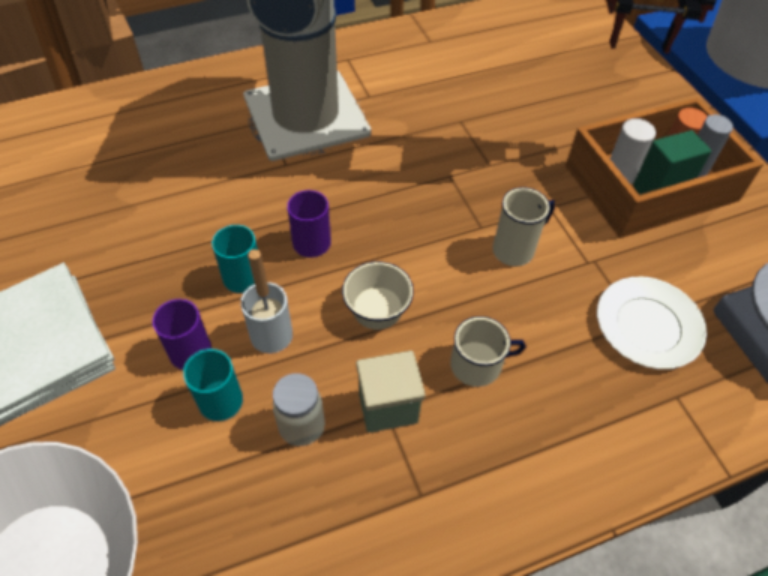

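View pics/top0.png

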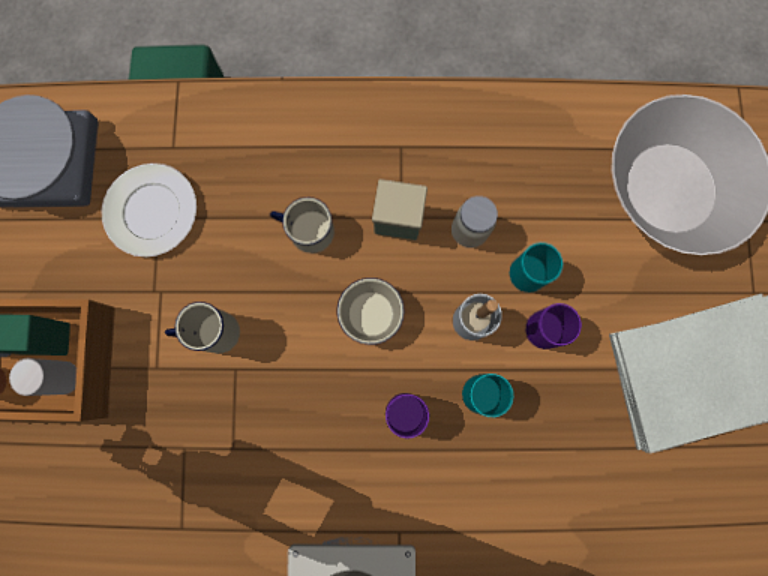

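```bash
python3 - <<'E'
from h import *
t=load('top')['pixels'];s=load('scene')['pixels']
c=lambda i,u,v,r:cv2.resize(i[int(v-r):int(v+r),int(u-r):int(u+r)],(380,380),interpolation=cv2.INTER_NEAREST)
cv2.imwrite('pics/crop0.png',np.hstack([c(t,320,210,30),c(s,178,200,40)]))
cv2.imwrite('pics/crop1.png',np.hstack([c(t,134,217,30),c(s,347,150,40)]))
E
```

```text
(no output)
```

View pics/crop0.png

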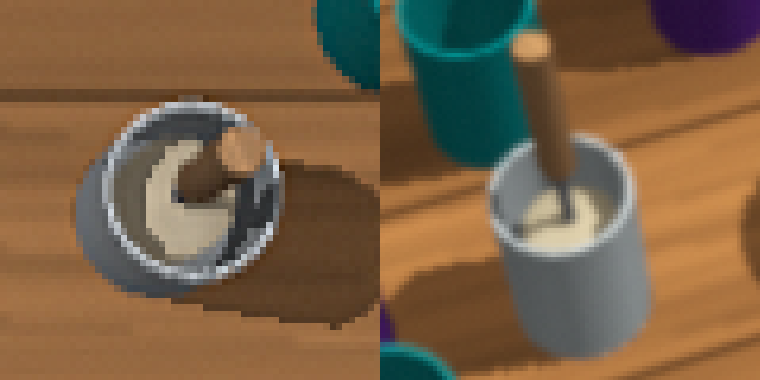

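View pics/crop1.png

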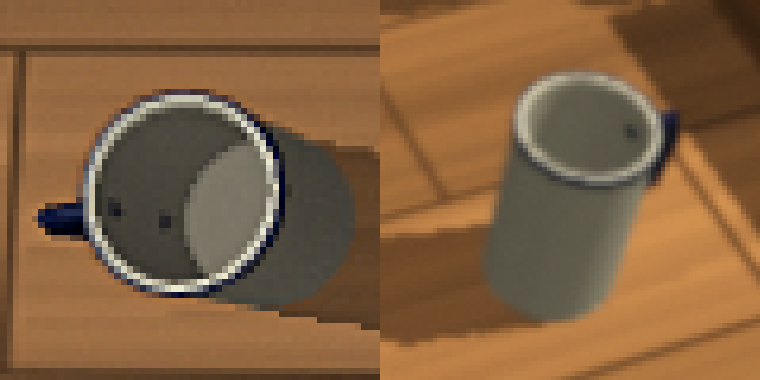

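```bash
python3 - <<'E'
from h import *
t=load('top');s=load('scene')
def tri(a,b):
    o1,r1=ray(t,*a);o2,r2=ray(s,*b)
    A=np.stack([r1,-r2],1);k=np.linalg.lstsq(A,o2-o1,rcond=None)[0]
    return (o1+r1*k[0]+o2+r2*k[1])/2,np.linalg.norm(o1+r1*k[0]-o2-r2*k[1])
for n,a,b,z in [('can',(320,209.6),(175.8,200.3),100),('jug',(132.5,217),(350.4,136.5),120),('tip',(327.4,202.9),(169.5,169),213)]:
    print(n,onz(t,*a,z),onz(s,*b,z),tri(a,b))
print('hb top',onz(t,290+190/6.333,180+195/6.333,110),'scene hbot',onz(s,175.4,197,120),'wire',onz(s,176.7,204.8,78))
print('jughandle',onz(t,104+6.5,187+34.3,90))
for n,p,z in [('mug',(307,221),75),('bowl',(370,310),55),('tin',(402,195),103),('jar',(479,214),110),('teal1',(489,396),100),('teal2',(541,266),100),('pur1',(556,326),100),('pur2',(407,416),100)]:
    print(n,onz(t,p[0]/1.5,p[1]/1.5,z)[:2])
R=cv2.Rodrigues(ctrl.get_obs()['orientation'])[0];print(R)
E
```

```text
can [ 496.38417591 -212.84948436  100.        ] [ 495.82720381 -210.87249637  100.        ] (array([ 496.4487273 , -211.77508744,  101.33776246]), np.float64(1.740530392556938))
jug [474.69464933 240.68187756 120.        ] [474.52780282 243.80253757 120.        ] (array([475.08899906, 241.74464601, 120.93019848]), np.float64(2.734264006991788))
tip [ 498.01276412 -210.34334995  213.        ] [ 494.45281593 -209.2094039   213.        ] (array([ 497.52282419, -209.54912453,  216.84095964]), np.float64(0.15379729212289675))
hb top [ 492.33155247 -211.11504978  110.        ] scene hbot [ 500.8530033  -210.54072844  120.        ] wire [ 493.39891067 -210.9415069    78.        ]
jughandle [466.45133885 305.27508726  90.        ]
mug [659.70231475  76.40500974]
bowl [508.67916432 -32.32181989]
tin [697.39350514 -85.8475022 ]
jar [ 662.97625978 -213.53177133]
teal1 [ 364.72383789 -224.7656895 ]
teal2 [ 577.36402868 -316.65893243]
pur1 [ 477.43084114 -337.70604777]
pur2 [333.29957917 -93.11407891]
[[ 8.94364336e-01 -5.52685896e-04  4.47338942e-01]
 [-4.47339283e-01 -1.03378823e-03  8.94363739e-01]
 [-3.18484918e-05 -9.99999313e-01 -1.17182143e-03]]
```

Candidates, in 768-px scene pixels. Canister: the aluminium one holding the brush (267,317), against teal (236,257) and (213,385), purple (310,222) and (182,333), all empty. Jug: the tall one (520,228), against the short mug (480,350) and the bowl (378,295). The crops confirm the aluminium canister with the brush and the tall jug with its handle. The brush is near (496,-210), the canister near (496,-211.5) and the jug near (475,242).

```bash
python3 -m creep '[{"tx":108,"ty":-384,"tz":40},{"tx":108,"ty":-384,"tz":40},{"tx":108,"ty":-384,"tz":40},{"tx":108,"ty":-384,"tz":40},{"tx":108,"ty":-384,"tz":40},{"tx":108,"ty":-384,"tz":40},{"tx":108,"ty":-384,"tz":40},{"tx":108,"ty":-384,"tz":40}]'
```

```text
schema error: expected keys tx, ty, tz, rx, ry, rz, fingers
```

```bash
python3 -m creep '[{"tx":108,"ty":-384,"tz":40,"rx":0,"ry":0,"rz":0,"fingers":0},{"tx":108,"ty":-384,"tz":40,"rx":0,"ry":0,"rz":0,"fingers":0},{"tx":108,"ty":-384,"tz":40,"rx":0,"ry":0,"rz":0,"fingers":0},{"tx":108,"ty":-384,"tz":40,"rx":0,"ry":0,"rz":0,"fingers":0},{"tx":108,"ty":-384,"tz":40,"rx":0,"ry":0,"rz":0,"fingers":0},{"tx":108,"ty":-384,"tz":40,"rx":0,"ry":0,"rz":0,"fingers":0},{"tx":108,"ty":-384,"tz":40,"rx":0,"ry":0,"rz":0,"fingers":0},{"tx":108,"ty":-384,"tz":40,"rx":0,"ry":0,"rz":0,"fingers":0}]'
```

```text
t: 1.15
ee_pos: [387.9, 173.7, 270.9]
orientation: [-1.539, 0.366, -0.367]
ft_force: [-0.4, 0.3, 0.5]
width: 87.7
```

```bash
python3 -m creep '[{"tx":108.5,"ty":-385,"tz":0,"rx":0,"ry":0,"rz":0,"fingers":0},{"tx":108.5,"ty":-385,"tz":0,"rx":0,"ry":0,"rz":0,"fingers":0},{"tx":108.5,"ty":-385,"tz":0,"rx":0,"ry":0,"rz":0,"fingers":0},{"tx":108.5,"ty":-385,"tz":0,"rx":0,"ry":0,"rz":0,"fingers":0},{"tx":108.5,"ty":-385,"tz":0,"rx":0,"ry":0,"rz":0,"fingers":0},{"tx":108.5,"ty":-385,"tz":0,"rx":0,"ry":0,"rz":0,"fingers":0},{"tx":108.5,"ty":-385,"tz":0,"rx":0,"ry":0,"rz":0,"fingers":0},{"tx":108.5,"ty":-385,"tz":0,"rx":0,"ry":0,"rz":0,"fingers":0},{"tx":108.5,"ty":-385,"tz":0,"rx":0,"ry":0,"rz":0,"fingers":0}]'
python3 - <<'E'
from h import *
for n in ['wrist','scene']:
    d=grab(n);cv2.imwrite(f'pics/{n}1.png',d['pixels'])
o=ctrl.get_obs();print(o['ee_pos'],o['qpos'])
d=load('wrist');print(proj(d,(496,-210,213)),proj(d,(496,-211.5,100)))
E
```

```text
t: 2.28
ee_pos: [495.8, -208.3, 270.3]
orientation: [-1.539, 0.364, -0.362]
ft_force: [-0.3, 0.1, -0.6]
width: 87.9
[ 495.83914662 -208.26039197  270.60717785] [-4.19903125e-01  2.48743673e-01  1.78506412e+00  2.63911984e-04
  1.10841979e+00 -1.52890121e+00]
(np.float64(250.20398409689696), np.float64(211.39326056267035)) (np.float64(249.3485753490617), np.float64(174.5270924202388))
```

View pics/wrist1.png

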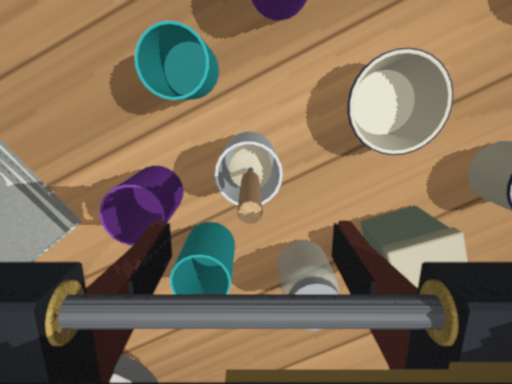

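View pics/scene1.png

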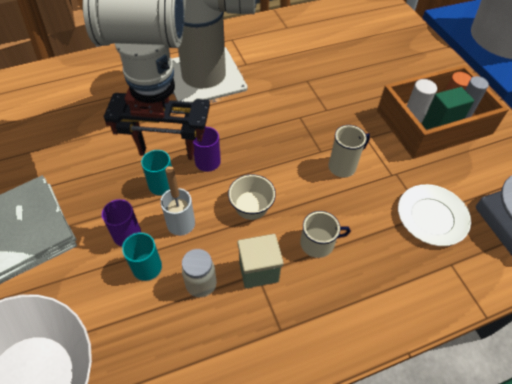

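The wrist view shows the handle tip at (251,212) and the canister rim at (249,174). The projections were (250,211) and (249,174), so I'm descending.

```bash
python3 -m creep '[{"tx":0,"ty":0,"tz":-30,"rx":0,"ry":0,"rz":0,"fingers":0},{"tx":0,"ty":0,"tz":-65,"rx":0,"ry":0,"rz":0,"fingers":0},{"tx":0,"ty":0,"tz":-95,"rx":0,"ry":0,"rz":0,"fingers":0},{"tx":0,"ty":0,"tz":-106,"rx":0,"ry":0,"rz":0,"fingers":0},{"tx":0,"ty":0,"tz":-106,"rx":0,"ry":0,"rz":0,"fingers":0},{"tx":0,"ty":0,"tz":-106,"rx":0,"ry":0,"rz":0,"fingers":0}]'
python3 - <<'E'
from h import *
for n in ['wrist','scene']:
    d=grab(n)
    p=d['pixels'] if n=='wrist' else cv2.resize(d['pixels'][90:250,100:260],(560,560))
    cv2.imwrite(f'pics/{n}2.png',p)
E
```

```text
t: 3.12
ee_pos: [496.9, -210.1, 165.9]
orientation: [-1.54, 0.362, -0.365]
ft_force: [1.0, 0.2, 0.1]
width: 87.5
```

View pics/wrist2.png

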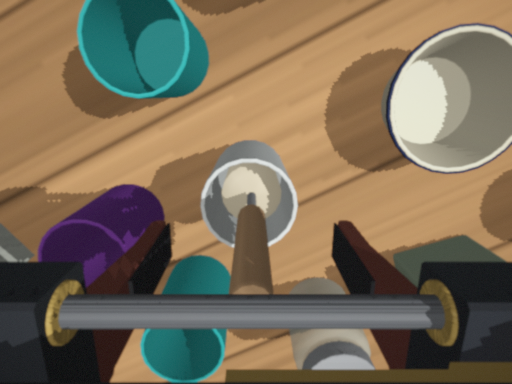

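View pics/scene2.png

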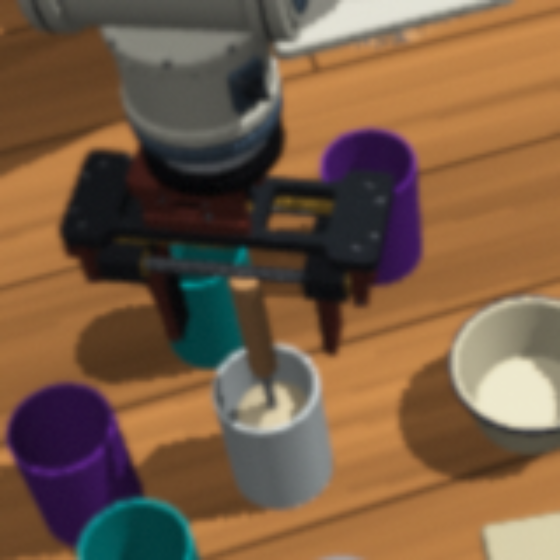

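The handle sits between the fingers, so I'm closing.

```bash
python3 -m creep '[{"tx":0,"ty":0,"tz":0,"rx":0,"ry":0,"rz":0,"fingers":255},{"tx":0,"ty":0,"tz":0,"rx":0,"ry":0,"rz":0,"fingers":255},{"tx":0,"ty":0,"tz":0,"rx":0,"ry":0,"rz":0,"fingers":255},{"tx":0,"ty":0,"tz":0,"rx":0,"ry":0,"rz":0,"fingers":255},{"tx":0,"ty":0,"tz":0,"rx":0,"ry":0,"rz":0,"fingers":255},{"tx":0,"ty":0,"tz":0,"rx":0,"ry":0,"rz":0,"fingers":255},{"tx":0,"ty":0,"tz":0,"rx":0,"ry":0,"rz":0,"fingers":255},{"tx":0,"ty":0,"tz":0,"rx":0,"ry":0,"rz":0,"fingers":255}]'
python3 - <<'E'
from h import *
for n in ['wrist','scene']:
    d=grab(n)
    p=d['pixels'] if n=='wrist' else cv2.resize(d['pixels'][90:250,100:260],(560,560))
    cv2.imwrite(f'pics/{n}3.png',p)
print(ctrl.get_obs())
E
```

```text
t: 4.22
ee_pos: [496.0, -210.0, 164.6]
orientation: [-1.54, 0.364, -0.364]
ft_force: [0.1, -0.3, -0.4]
width: 17.9
{'t': 4.325, 'qpos': array([-4.22600213e-01,  3.87574405e-01,  1.87023277e+00, -2.17377110e-05,
        8.83866446e-01, -1.52961942e+00]), 'qvel': array([-2.71612821e-04,  2.27735908e-04,  2.22489506e-03,  7.25636163e-05,
        3.30990121e-03, -3.64874544e-04]), 'joint_torque': array([-2.98002939e-03, -4.76448655e+01, -2.26720709e+01, -9.65992163e-03,
        8.95623257e-02, -5.32415788e-05]), 'ee_pos': array([ 496.04182149, -210.02517925,  164.63365575]), 'orientation': array([-1.54003576,  0.36371241, -0.36358157]), 'ft_force': array([ 0.15225345, -0.50725195, -0.74486317]), 'moment': array([ 0.07630778, -0.01396152, -0.09750721]), 'width': 17.3008935763662}
```

View pics/wrist3.png

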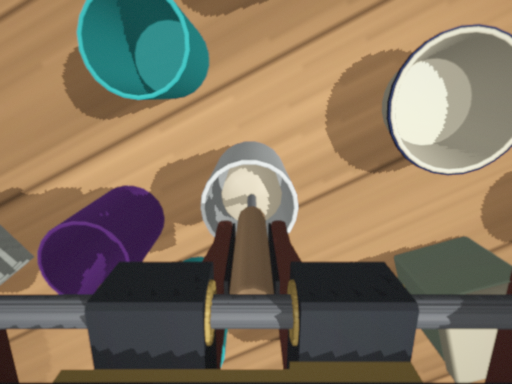

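View pics/scene3.png

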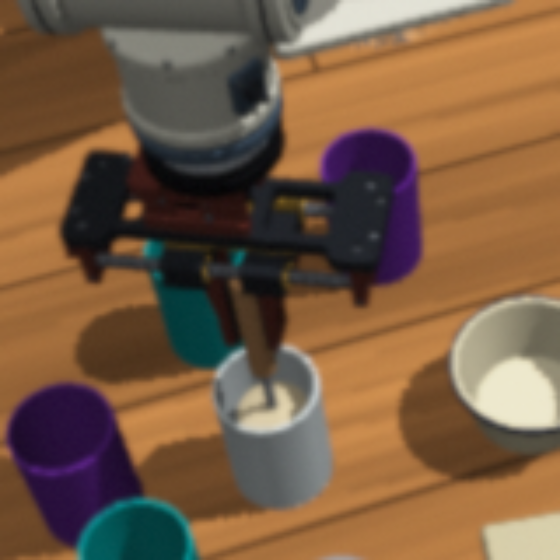

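Gripped: the width is 17.5 mm and the handle is centred. Lifting straight up.

```bash
python3 -m creep '[{"tx":0,"ty":0,"tz":10,"rx":0,"ry":0,"rz":0,"fingers":255},{"tx":0,"ty":0,"tz":30,"rx":0,"ry":0,"rz":0,"fingers":255},{"tx":0,"ty":0,"tz":60,"rx":0,"ry":0,"rz":0,"fingers":255},{"tx":0,"ty":0,"tz":90,"rx":0,"ry":0,"rz":0,"fingers":255},{"tx":0,"ty":0,"tz":120,"rx":0,"ry":0,"rz":0,"fingers":255},{"tx":0,"ty":0,"tz":145,"rx":0,"ry":0,"rz":0,"fingers":255},{"tx":0,"ty":0,"tz":160,"rx":0,"ry":0,"rz":0,"fingers":255},{"tx":0,"ty":0,"tz":160,"rx":0,"ry":0,"rz":0,"fingers":255},{"tx":0,"ty":0,"tz":160,"rx":0,"ry":0,"rz":0,"fingers":255}]'
python3 - <<'E'
from h import *
ps=[]
for n in ['wrist','scene']:
    d=grab(n)
    p=cv2.resize(d['pixels'],(400,300)) if n=='wrist' else cv2.resize(d['pixels'][60:240,60:300],(400,300))
    ps.append(p)
cv2.imwrite(f'pics/l4.png',np.hstack(ps))
E
```

```text
t: 5.45
ee_pos: [495.5, -209.8, 323.7]
orientation: [-1.54, 0.365, -0.362]
ft_force: [0.3, -1.2, -0.9]
width: 17.5
```

View pics/l4.png

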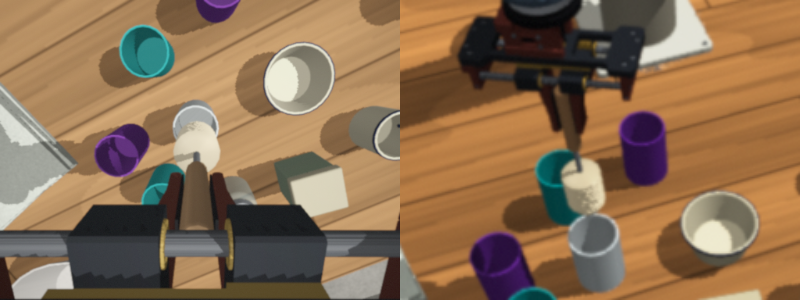

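```bash
python3 - <<'E'
from h import *
s=load('scene');w=load('wrist')
R=lambda i,u,v,r:cv2.resize(i[v-r:v+r,u-r:u+r],(400,400),interpolation=cv2.INTER_NEAREST)
a=s['pixels'].copy();b=w['pixels'].copy()
for d,i in((s,a),(w,b)):
    for z in (165,201,238,280):
        u,v=proj(d,(496,-210,z));print(z,round(u,1),round(v,1));cv2.circle(i,(round(u),round(v)),0,(0,0,255),-1)
cv2.imwrite('pics/c5.png',np.hstack([R(a,170,160,32),R(b,250,190,50)]))
E
```

```text
165 172.4 183.4
201 170.1 173.2
238 167.6 162.0
280 164.6 148.4
165 252.2 176.1
201 252.2 185.7
238 252.3 198.3
280 252.4 217.8
```

View pics/c5.png

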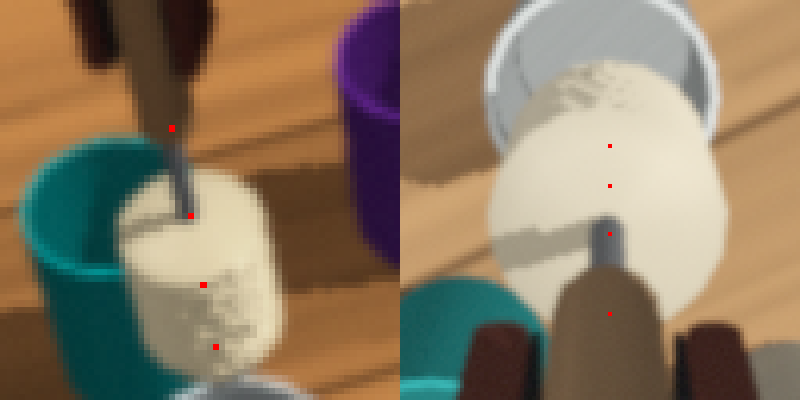

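The brush hangs upright. Its wire exit is within about 3 px of the vertical line under the TCP in both views, and the canister is still standing. Moving to the jug.

```bash
python3 -m creep '[{"tx":-1,"ty":15,"tz":0,"rx":0,"ry":0,"rz":0,"fingers":255},{"tx":-3,"ty":45,"tz":0,"rx":0,"ry":0,"rz":0,"fingers":255},{"tx":-5,"ty":90,"tz":0,"rx":0,"ry":0,"rz":0,"fingers":255},{"tx":-7,"ty":140,"tz":0,"rx":0,"ry":0,"rz":0,"fingers":255},{"tx":-9,"ty":190,"tz":0,"rx":0,"ry":0,"rz":0,"fingers":255},{"tx":-11,"ty":240,"tz":0,"rx":0,"ry":0,"rz":0,"fingers":255},{"tx":-13,"ty":285,"tz":0,"rx":0,"ry":0,"rz":0,"fingers":255},{"tx":-15,"ty":325,"tz":0,"rx":0,"ry":0,"rz":0,"fingers":255},{"tx":-17,"ty":360,"tz":0,"rx":0,"ry":0,"rz":0,"fingers":255},{"tx":-18,"ty":390,"tz":0,"rx":0,"ry":0,"rz":0,"fingers":255}]'
python3 -m creep '[{"tx":-1,"ty":25,"tz":0,"rx":0,"ry":0,"rz":0,"fingers":255},{"tx":-2,"ty":45,"tz":0,"rx":0,"ry":0,"rz":0,"fingers":255},{"tx":-3,"ty":57,"tz":0,"rx":0,"ry":0,"rz":0,"fingers":255},{"tx":-3,"ty":62,"tz":0,"rx":0,"ry":0,"rz":0,"fingers":255},{"tx":-3,"ty":62,"tz":0,"rx":0,"ry":0,"rz":0,"fingers":255},{"tx":-3,"ty":62,"tz":0,"rx":0,"ry":0,"rz":0,"fingers":255}]'
python3 - <<'E'
from h import *
ps=[]
for n in ['wrist','scene']:
    d=grab(n);i=d['pixels'].copy()
    for P in [(475,242,z) for z in (120,165,238)]:
        u,v=proj(d,P);print(n,P,u,v);cv2.circle(i,(round(u),round(v)),1,(0,0,255),-1)
    q=[proj(d,(475+38*np.cos(a),242+38*np.sin(a),120)) for a in np.linspace(0,6.28,60)]
    if 1: 
        for u,v in q: cv2.circle(i,(round(u),round(v)),0,(0,0,255),-1)
    u,v=map(round,proj(d,(475,242,150)));r=70 if n=='wrist' else 40
    ps.append(cv2.resize(i[v-r:v+r,u-r:u+r],(400,400)))
cv2.imwrite(f'pics/l6.png',np.hstack(ps))
E
```

```text
t: 6.8
ee_pos: [477.0, 181.9, 324.3]
orientation: [-1.54, 0.363, -0.362]
ft_force: [0.0, 0.5, -1.0]
width: 17.9
t: 7.55
ee_pos: [475.1, 241.4, 324.7]
orientation: [-1.54, 0.364, -0.364]
ft_force: [-0.2, -0.2, -1.5]
width: 17.9
wrist (475, 242, 120) 252.5425080828888 165.45216361892017
wrist (475, 242, 165) 252.6441418891186 174.75825036696313
wrist (475, 242, 238) 252.8835110695137 196.67249220157512
scene (475, 242, 120) 349.8511285239989 136.8170404164146
scene (475, 242, 165) 353.4329912998499 124.19268832978877
scene (475, 242, 238) 359.7598115377197 101.80953358873862
```

View pics/l6.png

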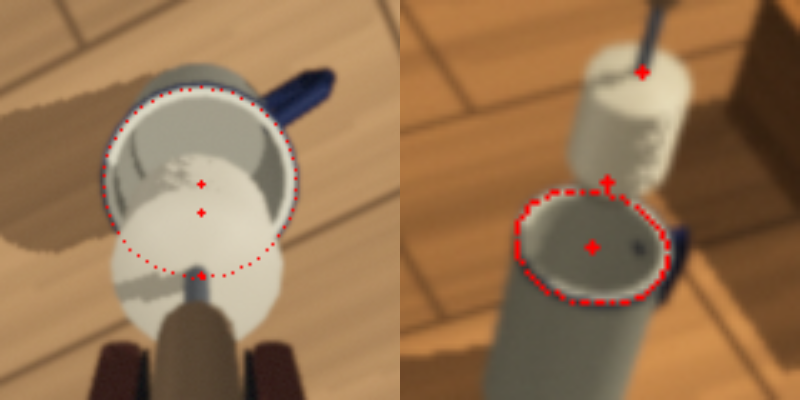

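The drawn rim (475,242,120) matches the jug's rim in both views, and the head hangs over it. Descending while watching the force.

```bash
python3 -m creep '[{"tx":0,"ty":0,"tz":-15,"rx":0,"ry":0,"rz":0,"fingers":255},{"tx":0,"ty":0,"tz":-35,"rx":0,"ry":0,"rz":0,"fingers":255},{"tx":0,"ty":0,"tz":-50,"rx":0,"ry":0,"rz":0,"fingers":255},{"tx":0,"ty":0,"tz":-65,"rx":0,"ry":0,"rz":0,"fingers":255},{"tx":0,"ty":0,"tz":-80,"rx":0,"ry":0,"rz":0,"fingers":255},{"tx":0,"ty":0,"tz":-80,"rx":0,"ry":0,"rz":0,"fingers":255}]'
python3 - <<'E'
from h import *
ps=[]
for n in ['wrist','scene']:
    d=grab(n);i=d['pixels'].copy()
    u,v=map(round,proj(d,(475,242,150)));r=70 if n=='wrist' else 40
    ps.append(cv2.resize(i[v-r:v+r,u-r:u+r],(400,400)))
cv2.imwrite(f'pics/l7.png',np.hstack(ps))
E
```

```text
t: 8.4
ee_pos: [474.4, 241.6, 243.3]
orientation: [-1.542, 0.365, -0.362]
ft_force: [0.2, -0.5, -1.7]
width: 17.7
```

View pics/l7.png

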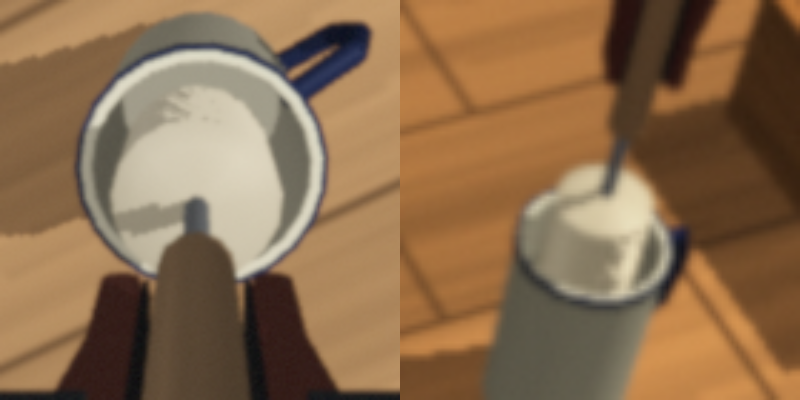

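The head enters the jug freely, centred laterally. Going on to the bottom.

```bash
python3 -m creep '[{"tx":0,"ty":0,"tz":-15,"rx":0,"ry":0,"rz":0,"fingers":255},{"tx":0,"ty":0,"tz":-35,"rx":0,"ry":0,"rz":0,"fingers":255},{"tx":0,"ty":0,"tz":-55,"rx":0,"ry":0,"rz":0,"fingers":255},{"tx":0,"ty":0,"tz":-68,"rx":0,"ry":0,"rz":0,"fingers":255},{"tx":0,"ty":0,"tz":-75,"rx":0,"ry":0,"rz":0,"fingers":255},{"tx":0,"ty":0,"tz":-78,"rx":0,"ry":0,"rz":0,"fingers":255},{"tx":0,"ty":0,"tz":-78,"rx":0,"ry":0,"rz":0,"fingers":255},{"tx":0,"ty":0,"tz":-78,"rx":0,"ry":0,"rz":0,"fingers":255}]'
python3 -m creep '[{"tx":0,"ty":0,"tz":-1,"rx":0,"ry":0,"rz":0,"fingers":255},{"tx":0,"ty":0,"tz":-1.5,"rx":0,"ry":0,"rz":0,"fingers":255},{"tx":0,"ty":0,"tz":-1.5,"rx":0,"ry":0,"rz":0,"fingers":255}]'
```

```text
t: 9.5
ee_pos: [475.4, 242.1, 167.2]
orientation: [-1.539, 0.363, -0.364]
ft_force: [-0.2, -0.3, -1.0]
width: 17.4
t: 9.88
ee_pos: [475.0, 242.0, 165.2]
orientation: [-1.54, 0.364, -0.364]
ft_force: [0.4, 0.9, -1.0]
width: 17.6
```

```bash
python3 -m creep '[{"tx":0,"ty":0,"tz":-0.5,"rx":0,"ry":0,"rz":0,"fingers":255},{"tx":0,"ty":0,"tz":-1,"rx":0,"ry":0,"rz":0,"fingers":255},{"tx":0,"ty":0,"tz":-1,"rx":0,"ry":0,"rz":0,"fingers":255}]'
python3 -m creep '[{"tx":0,"ty":0,"tz":-0.5,"rx":0,"ry":0,"rz":0,"fingers":255},{"tx":0,"ty":0,"tz":-0.5,"rx":0,"ry":0,"rz":0,"fingers":255},{"tx":0,"ty":0,"tz":-0.5,"rx":0,"ry":0,"rz":0,"fingers":255}]'
```

```text
t: 10.25
ee_pos: [475.2, 242.0, 164.6]
orientation: [-1.54, 0.363, -0.364]
ft_force: [-1.4, -0.8, 5.3]
width: 17.5
t: 10.62
ee_pos: [475.4, 242.1, 164.6]
orientation: [-1.54, 0.363, -0.364]
ft_force: [-2.4, -0.9, 9.6]
width: 17.7
```

Floor contact: about 5 to 10 N at z≈164.4. Now the strokes, lifting 79 mm so that the foot is about 83 mm up and half the head shows.

```bash
python3 -m creep '[{"tx":0,"ty":0,"tz":12,"rx":0,"ry":0,"rz":0,"fingers":255},{"tx":0,"ty":0,"tz":32,"rx":0,"ry":0,"rz":0,"fingers":255},{"tx":0,"ty":0,"tz":54,"rx":0,"ry":0,"rz":0,"fingers":255},{"tx":0,"ty":0,"tz":71,"rx":0,"ry":0,"rz":0,"fingers":255},{"tx":0,"ty":0,"tz":79,"rx":0,"ry":0,"rz":0,"fingers":255},{"tx":0,"ty":0,"tz":79,"rx":0,"ry":0,"rz":0,"fingers":255},{"tx":0,"ty":0,"tz":79,"rx":0,"ry":0,"rz":0,"fingers":255}]'
python3 - <<'E'
from h import *
ps=[]
for n in ['wrist','scene']:
    d=grab(n);i=d['pixels'].copy()
    u,v=map(round,proj(d,(475,242,150)));r=70 if n=='wrist' else 40
    ps.append(cv2.resize(i[v-r:v+r,u-r:u+r],(400,400)))
cv2.imwrite(f'pics/l8.png',np.hstack(ps))
E
```

```text
t: 11.5
ee_pos: [474.6, 241.8, 242.0]
orientation: [-1.541, 0.364, -0.363]
ft_force: [0.6, 0.7, -0.2]
width: 17.9
```

View pics/l8.png

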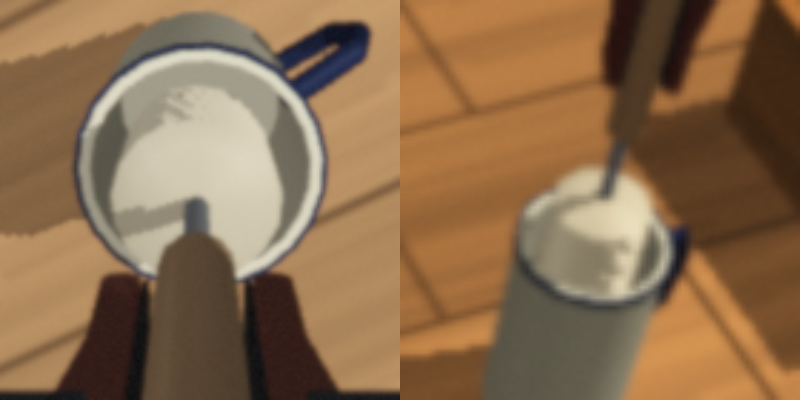

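After stroke 1 the head stands about half out of the rim, the jug hasn't moved and the grip hasn't slipped. Strokes 2 and 3:

```bash
python3 -m creep '[{"tx":0,"ty":0,"tz":-12,"rx":0,"ry":0,"rz":0,"fingers":255},{"tx":0,"ty":0,"tz":-32,"rx":0,"ry":0,"rz":0,"fingers":255},{"tx":0,"ty":0,"tz":-52,"rx":0,"ry":0,"rz":0,"fingers":255},{"tx":0,"ty":0,"tz":-68,"rx":0,"ry":0,"rz":0,"fingers":255},{"tx":0,"ty":0,"tz":-75,"rx":0,"ry":0,"rz":0,"fingers":255},{"tx":0,"ty":0,"tz":-77.5,"rx":0,"ry":0,"rz":0,"fingers":255},{"tx":0,"ty":0,"tz":-78.7,"rx":0,"ry":0,"rz":0,"fingers":255},{"tx":0,"ty":0,"tz":-78.7,"rx":0,"ry":0,"rz":0,"fingers":255},{"tx":0,"ty":0,"tz":-78.7,"rx":0,"ry":0,"rz":0,"fingers":255}]'
python3 -m creep '[{"tx":0,"ty":0,"tz":12,"rx":0,"ry":0,"rz":0,"fingers":255},{"tx":0,"ty":0,"tz":32,"rx":0,"ry":0,"rz":0,"fingers":255},{"tx":0,"ty":0,"tz":54,"rx":0,"ry":0,"rz":0,"fingers":255},{"tx":0,"ty":0,"tz":71,"rx":0,"ry":0,"rz":0,"fingers":255},{"tx":0,"ty":0,"tz":79,"rx":0,"ry":0,"rz":0,"fingers":255},{"tx":0,"ty":0,"tz":79,"rx":0,"ry":0,"rz":0,"fingers":255},{"tx":0,"ty":0,"tz":79,"rx":0,"ry":0,"rz":0,"fingers":255}]'
```

```text
t: 12.72
ee_pos: [475.5, 242.2, 164.6]
orientation: [-1.539, 0.363, -0.364]
ft_force: [0.0, -0.3, 3.3]
width: 17.5
t: 13.6
ee_pos: [474.6, 241.8, 242.3]
orientation: [-1.541, 0.364, -0.363]
ft_force: [0.3, -0.2, -1.4]
width: 17.9
```

```bash
python3 -m creep '[{"tx":0,"ty":0,"tz":-12,"rx":0,"ry":0,"rz":0,"fingers":255},{"tx":0,"ty":0,"tz":-32,"rx":0,"ry":0,"rz":0,"fingers":255},{"tx":0,"ty":0,"tz":-52,"rx":0,"ry":0,"rz":0,"fingers":255},{"tx":0,"ty":0,"tz":-68,"rx":0,"ry":0,"rz":0,"fingers":255},{"tx":0,"ty":0,"tz":-75,"rx":0,"ry":0,"rz":0,"fingers":255},{"tx":0,"ty":0,"tz":-77.5,"rx":0,"ry":0,"rz":0,"fingers":255},{"tx":0,"ty":0,"tz":-79.2,"rx":0,"ry":0,"rz":0,"fingers":255},{"tx":0,"ty":0,"tz":-79.2,"rx":0,"ry":0,"rz":0,"fingers":255},{"tx":0,"ty":0,"tz":-79.2,"rx":0,"ry":0,"rz":0,"fingers":255}]'
python3 -m creep '[{"tx":0,"ty":0,"tz":12,"rx":0,"ry":0,"rz":0,"fingers":255},{"tx":0,"ty":0,"tz":32,"rx":0,"ry":0,"rz":0,"fingers":255},{"tx":0,"ty":0,"tz":54,"rx":0,"ry":0,"rz":0,"fingers":255},{"tx":0,"ty":0,"tz":71,"rx":0,"ry":0,"rz":0,"fingers":255},{"tx":0,"ty":0,"tz":79,"rx":0,"ry":0,"rz":0,"fingers":255},{"tx":0,"ty":0,"tz":79,"rx":0,"ry":0,"rz":0,"fingers":255},{"tx":0,"ty":0,"tz":79,"rx":0,"ry":0,"rz":0,"fingers":255}]'
python3 - <<'E'
from h import *
ps=[]
for n in ['wrist','scene']:
    d=grab(n);i=d['pixels'].copy()
    u,v=map(round,proj(d,(475,242,150)));r=70 if n=='wrist' else 40
    ps.append(cv2.resize(i[v-r:v+r,u-r:u+r],(400,400)))
cv2.imwrite(f'pics/l9.png',np.hstack(ps))
E
```

```text
t: 14.72
ee_pos: [475.6, 242.2, 164.6]
orientation: [-1.539, 0.363, -0.365]
ft_force: [-0.4, -0.1, 4.6]
width: 17.2
t: 15.6
ee_pos: [474.7, 241.8, 242.1]
orientation: [-1.541, 0.364, -0.363]
ft_force: [0.0, 0.5, -1.1]
width: 17.4
```

View pics/l9.png

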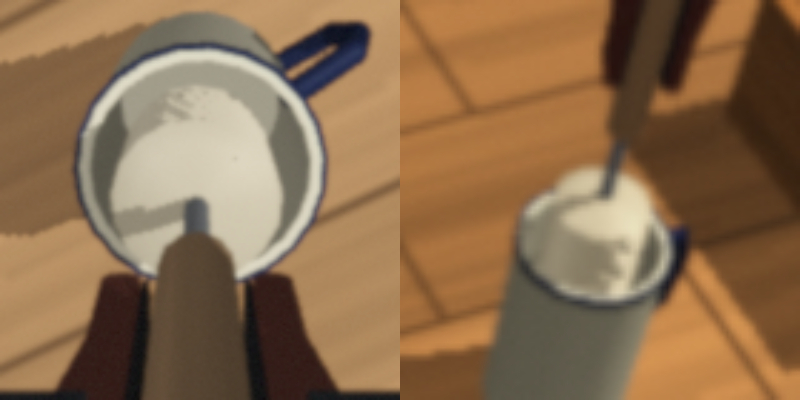

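Three strokes done, and the jug is still in place. Lifting out and returning.

```bash
python3 -m creep '[{"tx":0,"ty":0,"tz":15,"rx":0,"ry":0,"rz":0,"fingers":255},{"tx":0,"ty":0,"tz":40,"rx":0,"ry":0,"rz":0,"fingers":255},{"tx":0,"ty":0,"tz":65,"rx":0,"ry":0,"rz":0,"fingers":255},{"tx":0,"ty":0,"tz":82,"rx":0,"ry":0,"rz":0,"fingers":255},{"tx":0,"ty":0,"tz":82,"rx":0,"ry":0,"rz":0,"fingers":255}]'
python3 -m creep '[{"tx":1,"ty":-15,"tz":0,"rx":0,"ry":0,"rz":0,"fingers":255},{"tx":3,"ty":-45,"tz":0,"rx":0,"ry":0,"rz":0,"fingers":255},{"tx":5,"ty":-90,"tz":0,"rx":0,"ry":0,"rz":0,"fingers":255},{"tx":7,"ty":-140,"tz":0,"rx":0,"ry":0,"rz":0,"fingers":255},{"tx":9,"ty":-190,"tz":0,"rx":0,"ry":0,"rz":0,"fingers":255},{"tx":11,"ty":-240,"tz":0,"rx":0,"ry":0,"rz":0,"fingers":255},{"tx":13,"ty":-285,"tz":0,"rx":0,"ry":0,"rz":0,"fingers":255},{"tx":15,"ty":-325,"tz":0,"rx":0,"ry":0,"rz":0,"fingers":255},{"tx":17,"ty":-360,"tz":0,"rx":0,"ry":0,"rz":0,"fingers":255},{"tx":18,"ty":-390,"tz":0,"rx":0,"ry":0,"rz":0,"fingers":255}]'
python3 -m creep '[{"tx":1,"ty":-25,"tz":0,"rx":0,"ry":0,"rz":0,"fingers":255},{"tx":2,"ty":-45,"tz":0,"rx":0,"ry":0,"rz":0,"fingers":255},{"tx":3,"ty":-58,"tz":0,"rx":0,"ry":0,"rz":0,"fingers":255},{"tx":3,"ty":-63,"tz":0,"rx":0,"ry":0,"rz":0,"fingers":255},{"tx":3,"ty":-63,"tz":0,"rx":0,"ry":0,"rz":0,"fingers":255},{"tx":3,"ty":-63,"tz":0,"rx":0,"ry":0,"rz":0,"fingers":255}]'
python3 - <<'E'
from h import *
ps=[]
for n in ['wrist','scene']:
    d=grab(n);i=d['pixels'].copy()
    for P in [(496,-211.5,z) for z in (100,165,238)]+[(496+35*np.cos(a),-211.5+35*np.sin(a),100) for a in np.linspace(0,6.28,40)]:
        u,v=proj(d,P);cv2.circle(i,(round(u),round(v)),0,(0,0,255),-1)
    u,v=map(round,proj(d,(496,-211,150)));r=70 if n=='wrist' else 40
    ps.append(cv2.resize(i[v-r:v+r,u-r:u+r],(400,400)))
cv2.imwrite(f'pics/l10.png',np.hstack(ps))
E
```

```text
t: 16.32
ee_pos: [475.7, 242.3, 326.3]
orientation: [-1.538, 0.362, -0.365]
ft_force: [0.7, 0.0, -0.3]
width: 17.5
t: 17.58
ee_pos: [491.8, -150.0, 323.5]
orientation: [-1.54, 0.366, -0.363]
ft_force: [0.3, -0.9, -1.4]
width: 17.9
t: 18.32
ee_pos: [496.1, -210.4, 324.8]
orientation: [-1.54, 0.363, -0.363]
ft_force: [-0.2, 0.4, -1.0]
width: 17.2
```

View pics/l10.png

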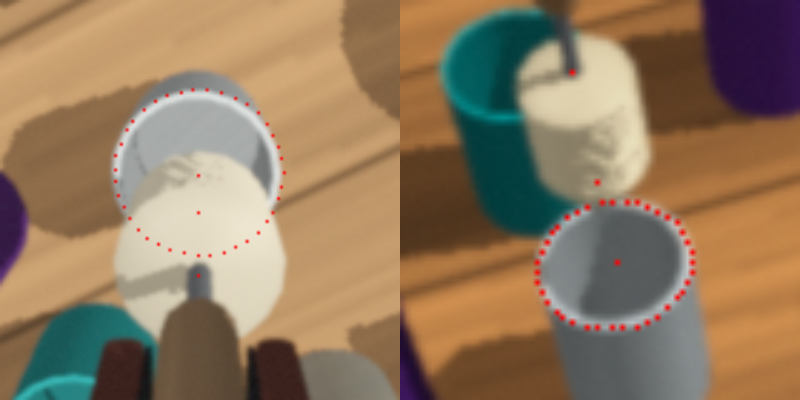

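The rim overlay matches in both views and the head is above the mouth. Lowering.

```bash
python3 -m creep '[{"tx":0,"ty":0,"tz":-15,"rx":0,"ry":0,"rz":0,"fingers":255},{"tx":0,"ty":0,"tz":-40,"rx":0,"ry":0,"rz":0,"fingers":255},{"tx":0,"ty":0,"tz":-60,"rx":0,"ry":0,"rz":0,"fingers":255},{"tx":0,"ty":0,"tz":-75,"rx":0,"ry":0,"rz":0,"fingers":255},{"tx":0,"ty":0,"tz":-85,"rx":0,"ry":0,"rz":0,"fingers":255},{"tx":0,"ty":0,"tz":-95,"rx":0,"ry":0,"rz":0,"fingers":255},{"tx":0,"ty":0,"tz":-95,"rx":0,"ry":0,"rz":0,"fingers":255}]'
python3 -m creep '[{"tx":0,"ty":0,"tz":-15,"rx":0,"ry":0,"rz":0,"fingers":255},{"tx":0,"ty":0,"tz":-35,"rx":0,"ry":0,"rz":0,"fingers":255},{"tx":0,"ty":0,"tz":-50,"rx":0,"ry":0,"rz":0,"fingers":255},{"tx":0,"ty":0,"tz":-60,"rx":0,"ry":0,"rz":0,"fingers":255},{"tx":0,"ty":0,"tz":-63,"rx":0,"ry":0,"rz":0,"fingers":255},{"tx":0,"ty":0,"tz":-65,"rx":0,"ry":0,"rz":0,"fingers":255},{"tx":0,"ty":0,"tz":-65,"rx":0,"ry":0,"rz":0,"fingers":255}]'
python3 - <<'E'
from h import *
ps=[]
for n in ['wrist','scene']:
    d=grab(n);i=d['pixels'].copy()
    u,v=map(round,proj(d,(496,-211,150)));r=70 if n=='wrist' else 50
    ps.append(cv2.resize(i[v-r:v+r,u-r:u+r],(400,400)))
cv2.imwrite(f'pics/l11.png',np.hstack(ps))
E
```

```text
t: 19.3
ee_pos: [495.8, -210.9, 229.2]
orientation: [-1.54, 0.364, -0.363]
ft_force: [0.6, 0.5, 0.0]
width: 17.4
t: 20.18
ee_pos: [496.3, -211.1, 165.1]
orientation: [-1.54, 0.363, -0.364]
ft_force: [0.3, 0.4, -0.9]
width: 18.0
```

View pics/l11.png

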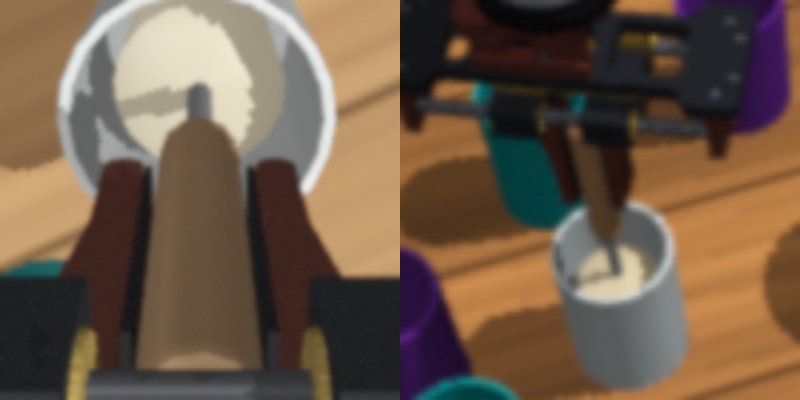

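The brush is in the canister, just above the floor. Seating it and releasing.

```bash
python3 -m creep '[{"tx":0,"ty":0,"tz":-0.5,"rx":0,"ry":0,"rz":0,"fingers":255},{"tx":0,"ty":0,"tz":-0.5,"rx":0,"ry":0,"rz":0,"fingers":255}]'
python3 -m creep '[{"tx":0,"ty":0,"tz":0,"rx":0,"ry":0,"rz":0,"fingers":190},{"tx":0,"ty":0,"tz":0,"rx":0,"ry":0,"rz":0,"fingers":170},{"tx":0,"ty":0,"tz":0,"rx":0,"ry":0,"rz":0,"fingers":120},{"tx":0,"ty":0,"tz":0,"rx":0,"ry":0,"rz":0,"fingers":60},{"tx":0,"ty":0,"tz":0,"rx":0,"ry":0,"rz":0,"fingers":0},{"tx":0,"ty":0,"tz":0,"rx":0,"ry":0,"rz":0,"fingers":0},{"tx":0,"ty":0,"tz":0,"rx":0,"ry":0,"rz":0,"fingers":0},{"tx":0,"ty":0,"tz":0,"rx":0,"ry":0,"rz":0,"fingers":0}]'
python3 - <<'E'
from h import *
ps=[]
for n in ['wrist','scene']:
    d=grab(n);i=d['pixels'].copy()
    u,v=map(round,proj(d,(496,-211,150)));r=70 if n=='wrist' else 50
    ps.append(cv2.resize(i[v-r:v+r,u-r:u+r],(400,400)))
cv2.imwrite(f'pics/l12.png',np.hstack(ps))
E
```

```text
t: 20.52
ee_pos: [496.4, -211.2, 164.7]
orientation: [-1.54, 0.363, -0.364]
ft_force: [0.0, 0.6, 1.5]
width: 17.8
t: 21.52
ee_pos: [496.0, -211.0, 164.3]
orientation: [-1.54, 0.364, -0.364]
ft_force: [-0.8, -0.1, -0.2]
width: 85.4
```

View pics/l12.png

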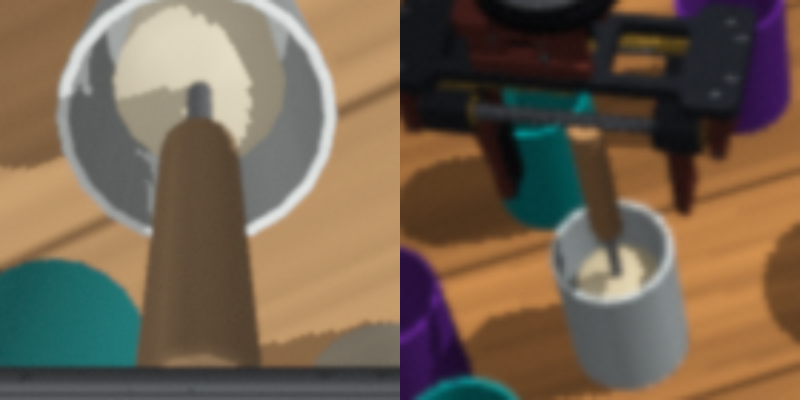

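The brush stands free between the open fingers. Retreating straight up and then away.

```bash
python3 -m creep '[{"tx":0,"ty":0,"tz":20,"rx":0,"ry":0,"rz":0,"fingers":0},{"tx":0,"ty":0,"tz":50,"rx":0,"ry":0,"rz":0,"fingers":0},{"tx":0,"ty":0,"tz":90,"rx":0,"ry":0,"rz":0,"fingers":0},{"tx":0,"ty":0,"tz":130,"rx":0,"ry":0,"rz":0,"fingers":0},{"tx":0,"ty":0,"tz":150,"rx":0,"ry":0,"rz":0,"fingers":0},{"tx":-15,"ty":40,"tz":150,"rx":0,"ry":0,"rz":0,"fingers":0},{"tx":-30,"ty":90,"tz":150,"rx":0,"ry":0,"rz":0,"fingers":0},{"tx":-45,"ty":140,"tz":150,"rx":0,"ry":0,"rz":0,"fingers":0},{"tx":-50,"ty":160,"tz":150,"rx":0,"ry":0,"rz":0,"fingers":0},{"tx":-50,"ty":160,"tz":150,"rx":0,"ry":0,"rz":0,"fingers":0}]'
python3 - <<'E'
from h import *
ps=[]
for n in ['top','scene']:
    d=grab(n);ps.append(cv2.resize(d['pixels'],(400,300)))
    for nm,P in [('can',(496,-211.5,100)),('jug',(475,242,120))]: print(n,nm,proj(d,P))
i=load('scene')['pixels'];a=cv2.resize(i[150:240,130:250],(400,300));b=cv2.resize(i[100:190,290:410],(400,300))
cv2.imwrite('pics/f.png',np.vstack([np.hstack(ps),np.hstack([a,b])]))
E
```

```text
t: 22.88
ee_pos: [445.7, -50.0, 314.5]
orientation: [-1.54, 0.361, -0.362]
ft_force: [0.3, -0.1, 0.6]
width: 87.6
top can (np.float64(319.455035641265), np.float64(209.755019921097))
top jug (np.float64(131.96659645891378), np.float64(216.87010737088252))
scene can (np.float64(175.5526570529623), np.float64(200.43855904834135))
scene jug (np.float64(349.8511285239989), np.float64(136.8170404164146))
```

View pics/f.png

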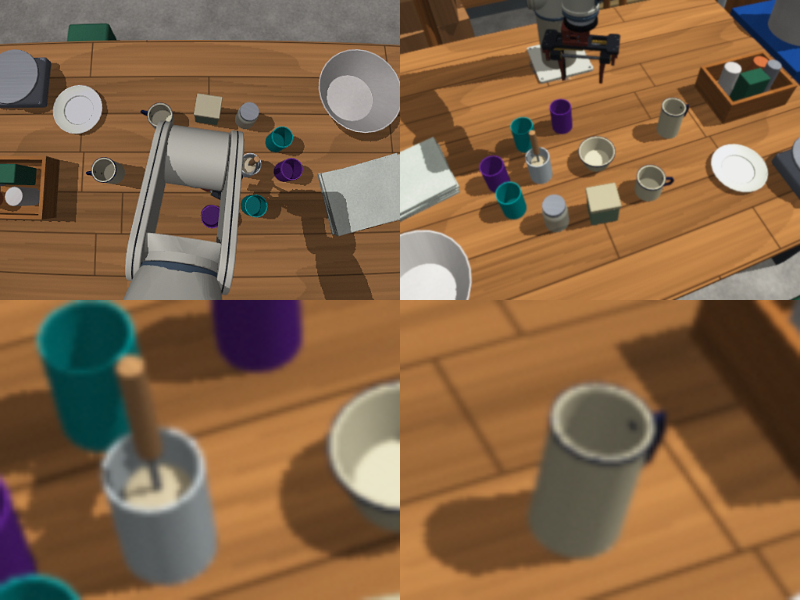

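The final picture shows the brush standing bristles down in the aluminium canister, the jug upright in its place and the other wares undisturbed. The arm is clear of everything.

```bash
python3 -c "
from workcell import ctrl
print(ctrl.close_job())"
```

```text
the job is handed in; nothing more can be done
None
```

I took the brush out of the aluminium canister, scrubbed the tall jug with three full strokes, stood the brush back bristles down and let go. I handed the job in at about 23 s of the 56 s allowed.

- **Strokes:** each one touched the jug's floor, with about 3–10 N of upward force at TCP z ≈ 164.6 mm. Each rise was about 78 mm. By the arm's readings that left roughly half the bristles above the rim, and pictures after the first and third strokes agreed.
- **Final check:** in the last pictures the brush stands in its canister. The jug and canister are upright where they were, the other wares look undisturbed, and the open gripper is clear of everything.
- **Disagreements:** the top and scene cameras differed by 2–3 mm on positions, within the fit clearances. The first move was refused because its rows lacked some of the required keys, and nothing moved. No check failed.

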